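# Clamp the culture jar on the shaker and select speed four

## Robot

A 6-joint arm with a two-finger parallel gripper is mounted at the origin on a cart in front of the work surface, level with it; the furniture and walls round the work are solid. World frame = base frame: x ahead of the robot, y to its left, z up, the work surface at z = 0. Lengths are in m, angles in rad, forces in N, time in s.
With the tool pointing down it reaches from about 0.425 to 0.95 m from the base axis. Payload 3.5 kg.
Tool frame: the origin (TCP) lies between the finger pads; the fingertips stand 14 mm ahead of it and the grasp point (between the pads) lies 5 mm behind it (ctrl.tip_extent is the distance from the TCP to the fingertips, in m); x points along the fingers, z is the direction in which the jaws open and shut, and the axes are right-handed (so a half turn about x gives the same grasp; the last joint's range is limited). The gripper opens to 85 mm and grips with 20 to 120 N. Pads are 22 mm wide; open, the fingers measure 114 mm over their backs; the gripper's body (76 mm by 85 mm) begins 54 mm behind the grasp point. The pads swing forward as they close: fully open they stand 13 mm farther back than shut.
Start: joints at [0.999, 0.286, 1.577, -0, 1.279, -0.15], TCP at [0.276, 0.616, 0.245] pointing down, gripper open.
Joint ranges: [-2.77, 2.77], [-0.9, 2.22], [0.21, 2.48], [-1.53, 4.67], [0.24, 2.81], [-2.84, 2.84]. Speed limits (rad/s): [2.79, 2.79, 3.14, 3.14, 3.14, 3.14].

## Interface

Orientations are given as a unit quaternion [x, y, z, w].
In Python, from plant import ctrl gives the robot as it stands.
- The arm moves only by the tool move_arm, never from a script. Its argument "commands" is one flat list of numbers, 4 for each row, row after row: the shift along the tool's x, y, z in units of 25 mm (1.0 is 25 mm), then the turn about the tool's x in units of 5 degrees (1.0 is 5 degrees). A call has 1 to 20 rows; each row shifts and turns the commanded pose from where the row before left it, along the tool's axes as they then stand; what a row does not reach is not made up. A row lasts 1/8 s, in which the tool goes at most 62.5 mm and 10.7 degrees, less where a joint would pass 70% of its speed; a pose out of reach is approached as far as the arm can. A call is refused whole if a number of a shift passes 1 or a number of a turn 1, either way. A call with a gripper value outside its range is refused whole. "jaw" is the finger opening in mm, from 0 to 85.4, set as the call begins (left out, the last holds). The fingers move at their own pace and stop on an object; "force" is the grip in N (left out, the last holds). Time passes only in rows, so rows that do not move let the fingers close. It gives the time, the measured TCP pose, the force and the opening at its end, in the units of the state.
- ctrl.get_state(): the state, without advancing time (a new reading comes with each control period).
- ctrl.read_camera(name): name is "scene" or "top"; returns the picture (400x640x3 uint8, red, green, blue); there is no depth.
- ctrl.get_calibration(name): a dict with "camera_matrix" (3x3 intrinsics, pixels), "camera_from_world" (4x4, takes a point from world to camera coordinates). Camera axes: x right, y down, z forward; pixel columns grow to the right and rows downward; lengths in m; the calibration is good to about 2 mm. A picture is of the moment at which its call begins. get_calibration takes no time and is no camera call.
- ctrl.sign_off(): hands the job in, once; it reports no verdict.
The state is a dict: "time": time; "qpos": joint angles; "dq": joint speeds; "joint_efforts": joint torques, N m; "eef_pos": TCP position; "tcp_rot": TCP orientation; "contact_force": force on the tool from outside, world axes, zero at the start; "wrist_torque": the same for the moment, N m; "opening": opening from 0.0 (shut) to 1.0 (fully open).
Only numpy, scipy, OpenCV 4.12 (cv2) and the standard library are available. Lean on these libraries where they do the work, as an engineer would, in place of code of your own. Each camera call takes 0.05 s, during which the arm holds its last target.

## Task

Get the bench shaker ready for a run. First slide its clamp towards the fixed fence until the culture jar on the platform is held snugly between the two, with no gap on either side. Then turn the rotary speed selector, click by click, until its pointer rests at the fourth tick clockwise after the round off dot, and let go.

Things in the scene. Friction and masses are not known exactly. Their poses are not given: they have to be found in the camera images.
- shaker: Bench shaker, a white box 280 x 340 x 64 mm fixed to the worktop. Origin on the worktop; the box spans x -140 to 140, y -190 to 150 mm. x points from its front edge (nearest the robot) to its far edge, y left, z up. Left: aluminium platform, top 80 mm above the worktop. Right: control panel with the selector, its axis at x -45, y -108 mm.
- fence (a point): Centre of the fixed upright fence's rubber face across the far end of the platform, 17 mm above the platform. The face looks to the shaker's -x; it is at shaker x = 84.7, y = 55 mm (middle of the platform), 140 mm wide, 28 mm high. Axes as the shaker's.
- clamp (a joint): Travel of the sliding clamp in m towards the fence (shaker's +x); 0 is fully open. About 2.5 N of friction holds it where it is left; pushing the jar along takes about 3 N more. Jaw face at shaker x = -53 mm + travel, so the 68 mm jar is held against the fence at a travel of about 0.070. Starts between 0 and 0.015.
- clamp_grip (a point): Grip point of the clamp's upright black handle: a block 16 mm thick (shaker x), 48 mm wide (shaker y) and 60 mm tall. The point is on its middle plane, 18 mm below its top, 128 mm above the worktop, 70 mm in front of (-x) the jaw face. Axes as the shaker's.
- clamp_jaw (a point): Centre of the clamp's rubber jaw face, which looks to the shaker's +x; it is 104 mm wide (y) and 28 mm high, its centre 18 mm above the platform. Axes as the shaker's.
- jar_mid (a point): Centre (half-way up) of the closed culture jar with a screw lid, 68 mm in diameter, 127 mm tall, 0.2 to 0.4 kg, that stands loose on the platform between jaw and fence, about 5 to 30 mm short of the fence.
- selector (a joint): Angle of the rotary speed selector in rad; grows clockwise seen from above. Detents every 0.5236 rad (30 degrees): 0 is the round off dot, then ticks 1 to 7; the fourth tick is 2.094. A click takes about 0.1 N m; let go, it snaps into the nearest detent. It starts at off, the first or the second tick.
- selector_grip (a point): On the selector's vertical axis, 91 mm above the worktop, in the middle of its black bar grip: 60 mm long, 16 mm wide, its top 14 mm above this point, its round skirt (60 mm across) 15 mm below. x points along the bar to the pointer end and turns with it: at off 105 degrees counter-clockwise (seen from above) of the shaker's +x, at the fourth tick 15 degrees clockwise of it.
- selector_tip (a point): The pointer: a small wedge at one end of the bar grip, 32 mm from the selector's axis; a white line on top of the bar marks the same end. The dot and the seven white ticks lie on the panel 50 mm from the axis.
- dish_mid (a point): Centre of a bystander, an open petri dish 62 mm across and 14 mm high, on the worktop to the left: leave it alone.
- squeeze_bottle_mid (a point): A point 64 mm up on a bystander, a white squeeze bottle with a bent spout, 66 mm across and 172 mm tall, on the worktop to the left: leave it alone.
- film_jar_mid (a point): Centre of a bystander, a jar closed with film, 76 mm across and 125 mm tall, on the worktop to the right: leave it alone.
Things that resemble listed ones, but are neither listed nor needed, are in the scene too. There is more than one size of the part that bears jar_mid; the job needs the middle-sized.

How it is judged:
By the outcome, as a careful person would: the job done as asked, in the order asked, and still so for the second after the job is handed in, with the robot touching nothing.
It also fails if it takes over 51 s, if anything falls off the work surface, if the arm or the gripper's body presses on something with over 40 N, if the wrist force passes 120 N, or if a joint passes its speed limit or range.

## Working session

There is one attempt and no reset: what is moved stays moved. The work goes in short steps, Python scripts to look and compute and a tool call to move; the robot and the scene stay as the last step left them, time stands still between calls to the robot, and variables do not carry over. Pictures are saved under pics/ and viewed, and the job is handed in when it is done.

Besides the shell and the picture viewer there is one more tool, called after ">>>" as name(argument=value, ...), one argument or row to a line, values as JSON. move_arm: Moves the arm, as the interface text tells. Its arguments: {"type":"object","properties":{"commands":{"type":"array"},"jaw":{"type":"number"},"force":{"type":"number"}},"required":["commands"]}

```bash
mkdir -p pics; ls; python3 - <<'E'
from plant import ctrl
import cv2
s=ctrl.get_state();print(s)
for n in("scene","top"):
    c=ctrl.get_calibration(n);print(n,c)
    cv2.imwrite(f"pics/{n}0.png",ctrl.read_camera(n)[:,:,::-1])
E
```

```text
pics
{'time': 0.0, 'qpos': array([ 9.98996506e-01,  2.87166576e-01,  1.57815650e+00,  3.83264867e-05,
        1.27861628e+00, -1.50025158e-01]), 'dq': array([-0.00067302,  0.00063129, -0.00102082,  0.00128219,  0.00010374,
       -0.00023864]), 'joint_efforts': array([-7.96947097e-04, -4.05976582e+01, -2.92628914e+01, -1.09343700e-04,
        5.72890378e-03, -4.79650581e-06]), 'eef_pos': array([0.27597377, 0.61532846, 0.24395764]), 'tcp_rot': array([-0.38458528,  0.59434972,  0.38392551,  0.59282693]), 'contact_force': array([ 0.10001982, -0.0354485 , -1.3206201 ]), 'wrist_torque': array([ 0.05326877, -0.00587426,  0.05162638]), 'opening': 0.99986221347918}
scene {'camera_matrix': array([[422.35348757,   0.        , 313.85012197],
       [  0.        , 422.35348757, 197.59228158],
       [  0.        ,   0.        ,   1.        ]]), 'camera_from_world': array([[ 0.53808664, -0.84283135,  0.00990336, -0.31890921],
       [-0.54072535, -0.35417925, -0.76300272,  0.37610462],
       [ 0.64659018,  0.40520658, -0.64631941,  0.84001648],
       [ 0.        ,  0.        ,  0.        ,  1.        ]])}
top {'camera_matrix': array([[438.94046667,   0.        , 312.29390977],
       [  0.        , 438.94046667, 196.42190402],
       [  0.        ,   0.        ,   1.        ]]), 'camera_from_world': array([[-0.01871343, -0.99977207, -0.01027703, -0.00171185],
       [-0.99111694,  0.01990312, -0.13149553,  0.56967285],
       [ 0.1316701 ,  0.00772501, -0.99126349,  1.26933218],
       [ 0.        ,  0.        ,  0.        ,  1.        ]])}
```

View pics/scene0.png

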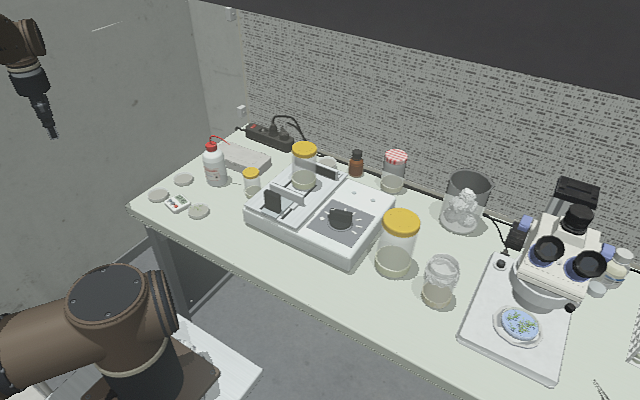

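View pics/top0.png

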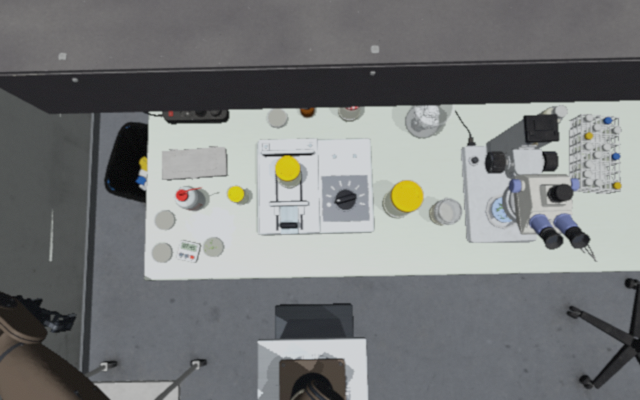

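The top view shows the shaker at columns 257–373, rows 138–235, with the clamp handle near (289,225), the jar lid at (288,168) and the selector at (345,199). I'll enlarge both views.

```bash
python3 - <<'E'
import cv2
t=cv2.imread("pics/top0.png");s=cv2.imread("pics/scene0.png")
cv2.imwrite("pics/topz.png",cv2.resize(t[130:242,250:380],None,fx=5,fy=5,interpolation=cv2.INTER_CUBIC))
cv2.imwrite("pics/scz.png",cv2.resize(s[130:270,235:405],None,fx=4,fy=4,interpolation=cv2.INTER_CUBIC))
E
```

```text
(no output)
```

View pics/topz.png

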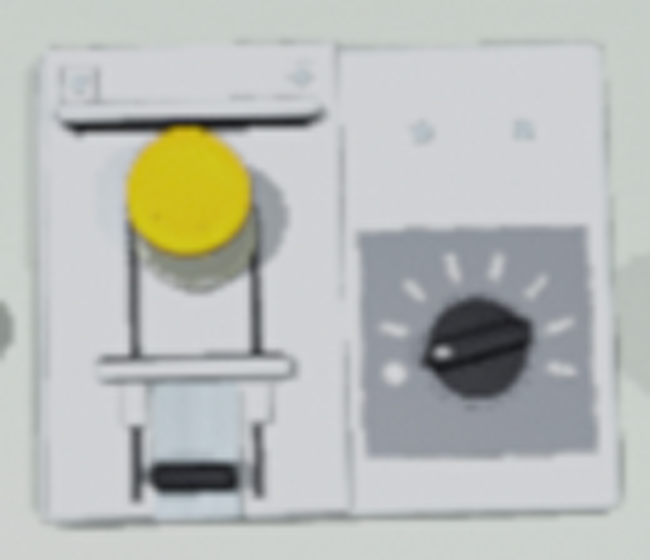

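View pics/scz.png

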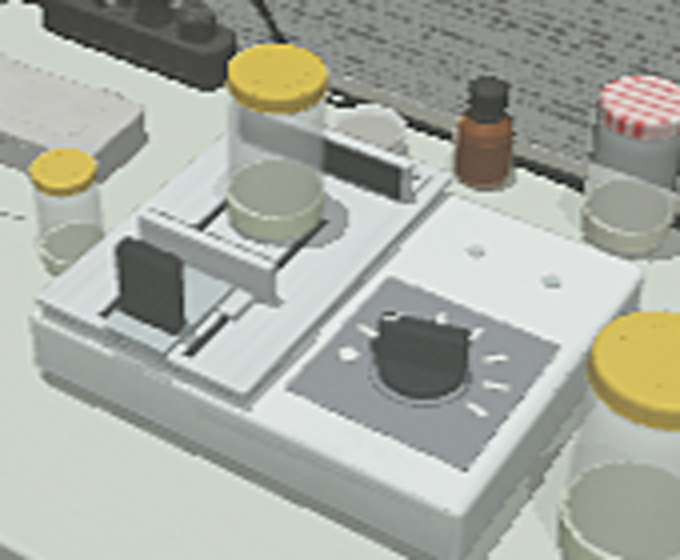

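Pointer is on the left and 15–18° below the image's horizontal, in line with the dot: it is at off. Now the shaker pose, from the ticks and the box edges.

```bash
cat > h.py <<'E'
import numpy as np,cv2
from plant import ctrl
def ray(name,px,z):
    c=ctrl.get_calibration(name);K=c["camera_matrix"];T=c["camera_from_world"]
    px=np.atleast_2d(px).astype(float)
    d=np.c_[px,np.ones(len(px))]@np.linalg.inv(K).T@T[:3,:3]
    o=-T[:3,:3].T@T[:3,3]
    return o+d*((z-o[2])/d[:,2])[:,None]
def proj(name,p):
    c=ctrl.get_calibration(name);K=c["camera_matrix"];T=c["camera_from_world"]
    q=(np.atleast_2d(p)@T[:3,:3].T+T[:3,3])@K.T
    return q[:,:2]/q[:,2:]
def fit(A,B): # 2D rigid A->B
    a=A.mean(0);b=B.mean(0);M=(A-a).T@(B-b)
    th=np.arctan2(M[0,1]-M[1,0],M[0,0]+M[1,1])
    R=np.array([[np.cos(th),-np.sin(th)],[np.sin(th),np.cos(th)]])
    return th,b-R@a,R
E
python3 - <<'E'
from h import *
t=cv2.imread("pics/top0.png")
z=np.array([[395,374],[394,328],[414,289],[452,268],[497,265],[538,287],[561,325],[562,369]])
px=(z+.5)/5-.5+[250,130]
w=ray("top",px,.065)
ang=np.radians(105-30*np.arange(8))
A=np.c_[-45+50*np.cos(ang),-108+50*np.sin(ang)]/1000
th,tr,R=fit(A,w[:,:2]);print("ticks",th,tr,np.round((A@R.T+tr-w[:,:2])*1e3,1).tolist())
zc=np.array([[42,45],[604,42],[620,510],[38,522]])
w2=ray("top",(zc+.5)/5-.5+[250,130],.064)
B=np.array([[140,150],[140,-190],[-140,-190],[-140,150]])/1000
th2,tr2,R2=fit(B,w2[:,:2]);print("box",th2,tr2,np.round((B@R2.T+tr2-w2[:,:2])*1e3,1).tolist())
# handle top centre zoom (196,477) z=.146
print("handle",ray("top",(np.array([[196,477]])+.5)/5-.5+[250,130],.146)[0])
print("lid",ray("top",(np.array([[189,190]])+.5)/5-.5+[250,130],.207)[0])
for th_,tr_,R_ in((th,tr,R),(th2,tr2,R2)):
    f=lambda x,y,zz:np.r_[R_@[x,y]+tr_,zz]
    print("sel",f(-.045,-.108,.091),"grip0",f(-.123,.055,.128),"fence",f(.0847,.055,.097))
    for h in (f(-.123,.055,.146),f(-.045,-.108,.105),f(-.045+.032*np.cos(np.radians(105)),-.108+.032*np.sin(np.radians(105)),.1)): print((proj("top",h)[0]+.5-[250,130])*5-.5)
E
```

```text
ticks 0.004760469625093163 [ 5.99956731e-01 -2.19007320e-04] [[0.7, -0.3], [-0.4, -0.1], [-0.6, -0.7], [0.4, -0.5], [-0.7, -0.1], [-0.0, 1.0], [0.3, 0.6], [0.2, 0.2]]
box -0.007084769786116628 [ 0.60011778 -0.00072324] [[-1.4, 3.1], [1.5, -3.2], [-1.4, -2.0], [1.4, 2.1]]
handle [0.47840099 0.05143337 0.146     ]
lid [0.62428108 0.04952444 0.207     ]
sel [ 0.55547137 -0.108432    0.091     ] grip0 [0.4766963  0.05419483 0.128     ] fence [0.68439395 0.05518358 0.097     ]
[190.93761398 480.2477823 ]
[482.33776467 339.73233008]
[427.59906208 356.7291178 ]
sel [ 0.55435376 -0.10840172  0.091     ] grip0 [0.47751053 0.0551468  0.128     ] fence [0.68520531 0.0536753  0.097     ]
[189.16289272 478.77774287]
[482.34120635 341.69868695]
[427.40676687 358.05181483]
```

```bash
python3 - <<'E'
from h import *
from scipy.spatial.transform import Rotation as Ro
s=ctrl.get_state()
print(np.round(Ro.from_quat(s["tcp_rot"]).as_matrix(),3), ctrl.tip_extent)
E
python3 - <<'E'
from h import *
s=cv2.imread("pics/scene0.png")
# zoom scz handle top corners
zz=lambda p:(np.array(p)+.5)/4-.5+[235,130]
for th,tr in((.0048,(.59996,-.0002)),(-.007,(.6001,-.0007)),(-.001,(.600,-.0005))):
    R=np.array([[np.cos(th),-np.sin(th)],[np.sin(th),np.cos(th)]])
    for n,p in(("box corners",[[-.14,-.19,.064],[-.14,.15,.064],[.14,-.19,.064]]),("dot",[[-.045+.05*np.cos(1.8326),-.108+.05*np.sin(1.8326),.065]]),("fenceR",[[.0847,-.015,.108]])):
        p=np.array(p);q=p.copy();q[:,:2]=p[:,:2]@R.T+tr
        print(n,((proj("scene",q)+.5-[235,130])*4-.5).round(0).tolist(),((proj("top",q)+.5-[250,130])*5-.5).round(0).tolist())
E
```

```text
[[-0.001 -0.912  0.409]
 [-0.002  0.409  0.912]
 [-1.     0.    -0.002]] 0.014
box corners [[467.0, 513.0], [29.0, 310.0], [655.0, 263.0]] [[625.0, 509.0], [36.0, 523.0], [606.0, 36.0]]
dot [[353.0, 354.0]] [[395.0, 373.0]]
fenceR [[405.0, 172.0]] [[312.0, 118.0]]
box corners [[464.0, 515.0], [30.0, 308.0], [656.0, 266.0]] [[624.0, 512.0], [34.0, 520.0], [609.0, 39.0]]
dot [[353.0, 354.0]] [[395.0, 374.0]]
fenceR [[407.0, 173.0]] [[315.0, 118.0]]
box corners [[465.0, 514.0], [29.0, 309.0], [656.0, 264.0]] [[625.0, 511.0], [35.0, 521.0], [607.0, 38.0]]
dot [[353.0, 354.0]] [[395.0, 373.0]]
fenceR [[406.0, 172.0]] [[313.0, 118.0]]
```

Yaw is about 0, with the shaker origin near (0.600, −0.0005), the handle near (0.478, 0.053) and the selector axis near (0.555, −0.108). First I turn the tool so the jaws lie along world x, then travel to above the handle.

>>> move_arm(
  commands=[0,0,0,1,0,0,0,1,0,0,0,1,0,0,0,1,0,0,0,1,0,0,0,1,0,0,0,1,0,0,0,1,0,0,0,1,0,0,0,1,0,0,0,1,0,0,0,1,0,0,0,1,0,0,0,0.17,0,-1,0.36,0,0,-1,0.36,0,0,-1,0.36,0,0,-1,0.36,0,0,-1,0.36,0,0,-1,0.36,0],
  jaw=60,
  force=40,
)

```text
time: 2.6
eef_pos: [0.3298, 0.4651, 0.245]
tcp_rot: [-0.001, 0.708, 0.001, 0.707]
contact_force: [0.4, 0.0, -0.1]
opening: 0.702
```

>>> move_arm(
  commands=[0,-1,0.36,0,0,-1,0.36,0,0,-1,0.36,0,0,-1,0.36,0,0,-1,0.36,0,0,-1,0.36,0,0,-1,0.36,0,0,-1,0.36,0,0,-1,0.36,0,0,-1,0.36,0,0,-1,0.36,0,0,-1,0.36,0,0,-1,0.36,0,0,-1,0.36,0,0,-1,0.36,0,0,-1,0.36,0,0,-0.5,0.2,0,0,0,0,0],
)

```text
time: 4.85
eef_pos: [0.4792, 0.053, 0.2452]
tcp_rot: [0.001, 0.707, -0.0, 0.707]
contact_force: [0.7, 0.2, 0.5]
opening: 0.704
```

>>> move_arm(
  commands=[1,0,0,0,1,0,0,0,0.9,0,0,0,0,0,0,0],
)

```text
time: 5.35
eef_pos: [0.4774, 0.0543, 0.1708]
tcp_rot: [-0.0, 0.709, 0.001, 0.705]
contact_force: [0.3, -0.8, 0.1]
opening: 0.701
```

```bash
python3 - <<'E'
from h import *
a=ctrl.read_camera("scene")[:,:,::-1]
cv2.imwrite("pics/s1.png",cv2.resize(a[110:270,215:415],None,fx=4,fy=4.0*.93,interpolation=cv2.INTER_CUBIC))
print(ctrl.get_state()["eef_pos"])
E
```

```text
[0.47850937 0.05407524 0.17239598]
```

View pics/s1.png

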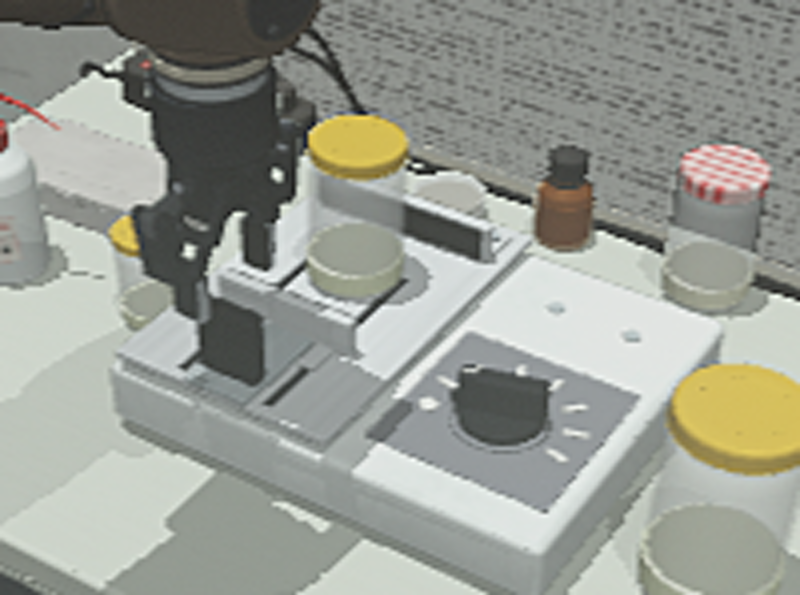

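The picture shows the handle (235,340) below and between the two fingers. I'll descend 40 mm and close.

>>> move_arm(
  commands=[0.8,0,0,0,0.8,0,0,0,0,0,0,0],
)

```text
time: 5.78
eef_pos: [0.4787, 0.0537, 0.1327]
tcp_rot: [-0.0, 0.708, 0.0, 0.707]
contact_force: [0.3, 0.1, 0.5]
opening: 0.706
```

>>> move_arm(
  commands=[0,0,0,0,0,0,0,0,0,0,0,0,0,0,0,0,0,0,0,0,0,0,0,0],
  jaw=0,
  force=40,
)

```text
time: 6.52
eef_pos: [0.4798, 0.0533, 0.1342]
tcp_rot: [-0.0, 0.707, 0.0, 0.708]
contact_force: [-1.0, 0.8, 5.1]
opening: 0.18
```

>>> move_arm(
  commands=[0,0,0.24,0,0,0,0.24,0,0,0,0.24,0,0,0,0.24,0,0,0,0.24,0,0,0,0.24,0,0,0,0.24,0,0,0,0.24,0,0,0,0.24,0,0,0,0.24,0,0,0,0,0,0,0,0,0],
)

```text
time: 8.02
eef_pos: [0.5399, 0.0536, 0.1342]
tcp_rot: [0.0, 0.707, 0.0, 0.708]
contact_force: [-0.6, 0.6, 5.0]
opening: 0.177
```

```bash
python3 - <<'E'
from h import *
for n,(a,b,c,d) in(("top",(130,242,250,380)),("scene",(130,270,235,405))):
    i=ctrl.read_camera(n)[a:b,c:d,::-1]
    cv2.imwrite(f"pics/{n}2.png",cv2.resize(i,None,fx=4,fy=4,interpolation=cv2.INTER_CUBIC))
s=ctrl.get_state();print(s["eef_pos"],s["contact_force"],s["opening"])
E
```

```text
[0.53984552 0.05354226 0.1341692 ] [-0.70872661  0.55795224  5.01398636] 0.17639065414670752
```

View pics/scene2.png

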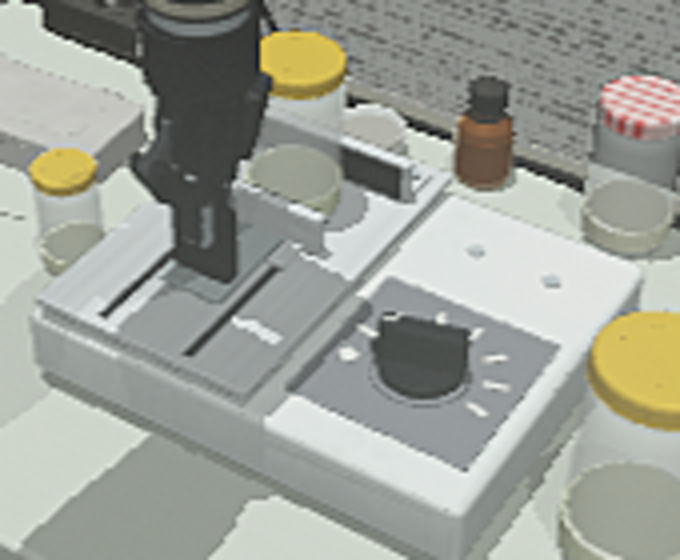

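View pics/top2.png

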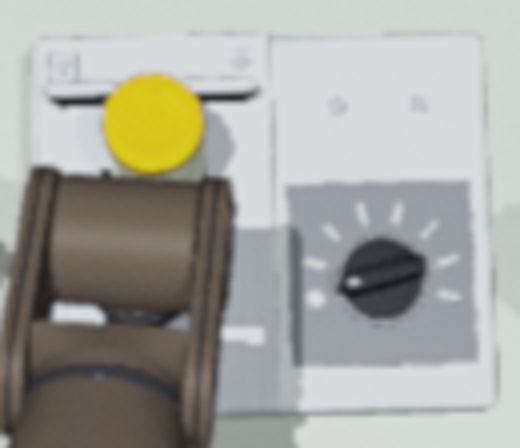

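The clamp has followed the grip and the jar is upright, having moved towards the fence (its lid at (152,122) in the top view). I'll approach in small steps and watch the force.

>>> move_arm(
  commands=[0,0,0.1,0,0,0,0.1,0],
)

```text
time: 8.38
eef_pos: [0.5442, 0.0536, 0.1342]
tcp_rot: [-0.0, 0.707, 0.0, 0.707]
contact_force: [-3.7, 1.4, 8.2]
opening: 0.181
```

>>> move_arm(
  commands=[0,0,0.05,0,0,0,0.05,0],
)

```text
time: 8.62
eef_pos: [0.5456, 0.0536, 0.1342]
tcp_rot: [-0.0, 0.709, 0.0, 0.706]
contact_force: [-10.2, 0.4, 11.0]
opening: 0.18
```

>>> move_arm(
  commands=[0,0,0.05,0,0,0,0.05,0],
)

```text
time: 8.88
eef_pos: [0.5458, 0.0536, 0.1342]
tcp_rot: [-0.0, 0.711, 0.0, 0.703]
contact_force: [-18.7, 0.3, 16.8]
opening: 0.18
```

Contact is firm at x = 0.5458: the force is rising and motion has stalled. I'll ease the command back a little and open the jaw.

>>> move_arm(
  commands=[0,0,-0.06,0,0,0,0,0],
)

```text
time: 9.12
eef_pos: [0.5457, 0.0536, 0.1342]
tcp_rot: [-0.0, 0.709, 0.0, 0.705]
contact_force: [-10.8, 0.3, 11.3]
opening: 0.18
```

>>> move_arm(
  commands=[0,0,0,0,0,0,0,0,0,0,0,0,0,0,0,0],
  jaw=50,
)

```text
time: 9.62
eef_pos: [0.5477, 0.0532, 0.1326]
tcp_rot: [0.0, 0.707, -0.0, 0.707]
contact_force: [-0.6, 0.5, 0.6]
opening: 0.586
```

>>> move_arm(
  commands=[-1,0,0,0,-1,0,0,0,-1,-0.5,0,0,-1,-1,0,0,0,-1,0,0,0,-1,0,0,0,-1,0,0,0,-1,0.2,0,0,0,0,0],
)

```text
time: 10.75
eef_pos: [0.5528, -0.0856, 0.2327]
tcp_rot: [0.001, 0.707, -0.001, 0.707]
contact_force: [0.3, -0.2, 1.3]
opening: 0.585
```

```bash
python3 - <<'E'
from h import *
for n,(a,b,c,d) in(("top",(130,242,250,380)),("scene",(130,270,235,405))):
    i=ctrl.read_camera(n)[a:b,c:d,::-1]
    cv2.imwrite(f"pics/{n}3.png",cv2.resize(i,None,fx=4,fy=4,interpolation=cv2.INTER_CUBIC))
s=ctrl.get_state();print(s["time"],s["eef_pos"],s["contact_force"],s["opening"])
E
```

```text
10.85 [ 0.55244047 -0.08399827  0.23258034] [-0.25344433 -0.3948199  -0.25532242] 0.5838623141588558
```

View pics/scene3.png

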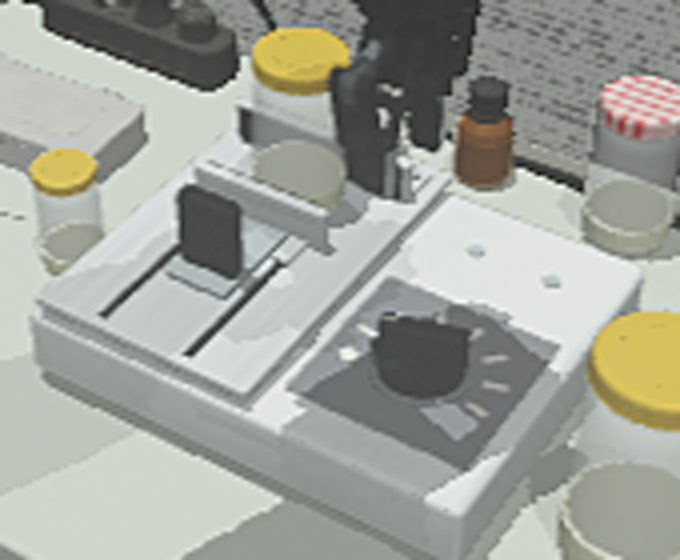

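View pics/top3.png

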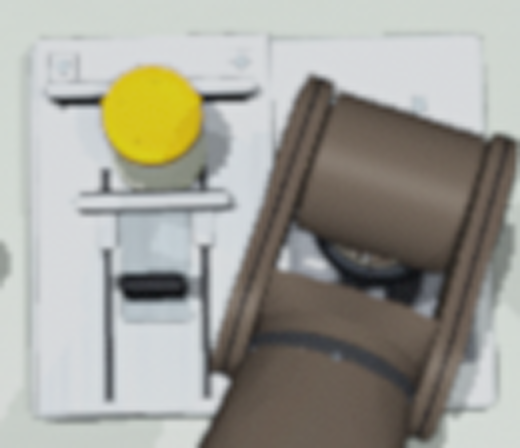

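```bash
python3 - <<'E'
from h import *
f=lambda p:(np.array([p])+.5)/4-.5+[250,130]
print("lid",ray("top",f([152,115.5]),.207)[0],"handle",ray("top",f([154,287]),.146)[0])
t0=.600
print("exp lid x",t0+.0847-.034,"exp handle",t0-.053+.0697-.07)
E
```

```text
lid [0.6485281  0.04866175 0.207     ] handle [0.5428405  0.05252227 0.146     ]
exp lid x 0.6507 exp handle 0.5467
```

The clamp now sits at about its full travel, the jaw against the jar and the jar against the fence, within pixel error. On to the selector: align, turn to 15°, descend part way, and check.

>>> move_arm(
  commands=[0,-0.98,0.08,-1,0,0,0,-1,0,0,0,-1,1,0,0,0,1,0,0,0,1,0,0,0,1,0,0,0,0.3,0,0,0,0,0,0,0],
)

```text
time: 11.98
eef_pos: [0.5545, -0.1081, 0.1252]
tcp_rot: [-0.092, 0.701, 0.093, 0.701]
contact_force: [-0.3, 0.4, -0.5]
opening: 0.588
```

```bash
python3 - <<'E'
from h import *
for n,(a,b,c,d) in(("scene",(130,270,235,405)),):
    i=ctrl.read_camera(n)[a:b,c:d,::-1]
    cv2.imwrite(f"pics/{n}4.png",cv2.resize(i,None,fx=4,fy=4,interpolation=cv2.INTER_CUBIC))
s=ctrl.get_state();print(s["time"],s["eef_pos"],s["tcp_rot"],s["qpos"],s["opening"])
E
```

```text
12.025 [ 0.55508881 -0.10843917  0.126111  ] [-0.09256087  0.7007016   0.09224456  0.70138484] [-3.72316829e-01  1.76464610e-01  1.94058428e+00  8.69524750e-05
  1.02348158e+00 -6.34466037e-01] 0.5870881695706746
```

View pics/scene4.png

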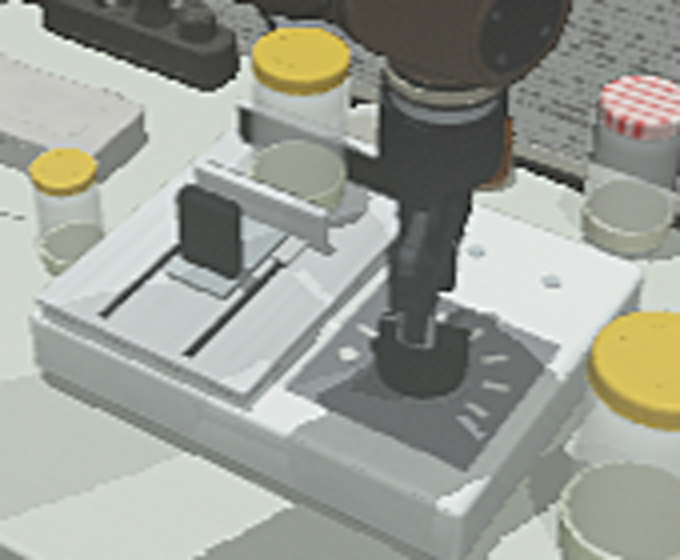

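The fingers straddle the bar, near finger at (415,325). I'll go down 30 mm and close.

>>> move_arm(
  commands=[0.6,0,0,0,0.6,0,0,0,0,0,0,0],
)

```text
time: 12.4
eef_pos: [0.5532, -0.1082, 0.0931]
tcp_rot: [-0.091, 0.702, 0.093, 0.7]
contact_force: [-0.4, -0.3, -0.7]
opening: 0.587
```

>>> move_arm(
  commands=[0,0,0,0,0,0,0,0,0,0,0,0,0,0,0,0,0,0,0,0],
  jaw=0,
  force=50,
)

```text
time: 13.02
eef_pos: [0.5545, -0.109, 0.096]
tcp_rot: [-0.092, 0.701, 0.092, 0.701]
contact_force: [-3.9, -0.6, 5.2]
opening: 0.174
```

>>> move_arm(
  commands=[0,0,0,0.8,0,0,0,0.8,0,0,0,0.8,0,0,0,0.8,0,0,0,0.8,0,0,0,0.8,0,0,0,0.8,0,0,0,0.4,0,0,0,0],
)

```text
time: 14.15
eef_pos: [0.5533, -0.1091, 0.096]
tcp_rot: [0.092, 0.702, -0.093, 0.7]
contact_force: [-8.1, -1.2, 7.7]
opening: 0.179
```

```bash
python3 - <<'E'
from h import *
s=ctrl.get_state();print(s["time"],s["eef_pos"],s["qpos"][0]-s["qpos"][5],s["contact_force"],s["wrist_torque"])
E
```

```text
14.15 [ 0.55334703 -0.10906847  0.09595712] -0.26286764480109126 [-8.06739474 -1.24100743  7.6985454 ] [-0.28464958  1.3510355   0.02590237]
```

One click done. The side force of −8 N in x says the axis is about 1 mm nearer, so I'll trim that and carry on.

>>> move_arm(
  commands=[0,0.01,-0.05,0,0,0,0,0.8,0,0,0,0.8,0,0,0,0.8,0,0,0,0.8,0,0,0,0.8,0,0,0,0.8,0,0,0,0.8,0,0,0,0.4,0,0,0,0],
)

```text
time: 15.4
eef_pos: [0.5522, -0.1085, 0.096]
tcp_rot: [0.27, 0.655, -0.271, 0.652]
contact_force: [-9.1, -1.1, 7.9]
opening: 0.175
```

>>> move_arm(
  commands=[0,0,0,0.8,0,0,0,0.8,0,0,0,0.8,0,0,0,0.8,0,0,0,0.8,0,0,0,0.8,0,0,0,0.8,0,0,0,0.4,0,0,0,0],
)

```text
time: 16.52
eef_pos: [0.5516, -0.1075, 0.0959]
tcp_rot: [0.43, 0.563, -0.431, 0.559]
contact_force: [-10.0, 1.1, 10.0]
opening: 0.174
```

>>> move_arm(
  commands=[0,0,0,0.8,0,0,0,0.8,0,0,0,0.8,0,0,0,0.8,0,0,0,0.8,0,0,0,0.8,0,0,0,0.8,0,0,0,0.4,0,0,0,0],
)

```text
time: 17.65
eef_pos: [0.5515, -0.1064, 0.0959]
tcp_rot: [-0.56, -0.433, 0.562, -0.428]
contact_force: [-10.4, 5.2, 11.6]
opening: 0.177
```

```bash
python3 - <<'E'
from h import *
s=ctrl.get_state();print(s["time"],s["eef_pos"],np.degrees(s["qpos"][0]-s["qpos"][5]),s["contact_force"],s["wrist_torque"],s["opening"])
E
```

```text
17.65 [ 0.55153534 -0.10636143  0.09591206] -104.9637585456516 [-10.39837927   5.16324701  11.60613022] [ 0.63715752  1.55669472 -0.0109692 ] 0.17701173791391517
```

Heading −105° with no residual torque: it is in the fourth detent. I'll release, lift and look.

>>> move_arm(
  commands=[0,0,0,0,0,0,0,0,0,0,0,0,0,0,0,0],
  jaw=50,
)

```text
time: 18.15
eef_pos: [0.5536, -0.1083, 0.0952]
tcp_rot: [0.561, 0.43, -0.561, 0.43]
contact_force: [0.4, 0.1, 0.3]
opening: 0.585
```

>>> move_arm(
  commands=[-0.5,0,0,0,-1,0,0,0,-1,0,0,0,-1,0,0,0,-1,0,0,0,-1,-0.8,0.2,0,0,-1,0.25,0,0,-1,0.25,0,0,-1,0.25,0,0,-1,0.25,0,0,0,0,0],
)

```text
time: 19.52
eef_pos: [0.4292, -0.106, 0.2336]
tcp_rot: [0.562, 0.43, -0.561, 0.431]
contact_force: [1.1, -0.1, 0.4]
opening: 0.583
```

```bash
python3 - <<'E'
from h import *
for n,(a,b,c,d) in(("top",(130,242,250,380)),("scene",(130,270,235,405))):
    i=ctrl.read_camera(n)[a:b,c:d,::-1]
    cv2.imwrite(f"pics/{n}5.png",cv2.resize(i,None,fx=4,fy=4,interpolation=cv2.INTER_CUBIC))
s=ctrl.get_state();print(s["time"],s["eef_pos"],s["contact_force"],s["opening"])
E
```

```text
19.625 [ 0.43043434 -0.10630131  0.23378113] [-1.11271354 -0.87917357  0.02922401] 0.5878264428797442
```

View pics/scene5.png

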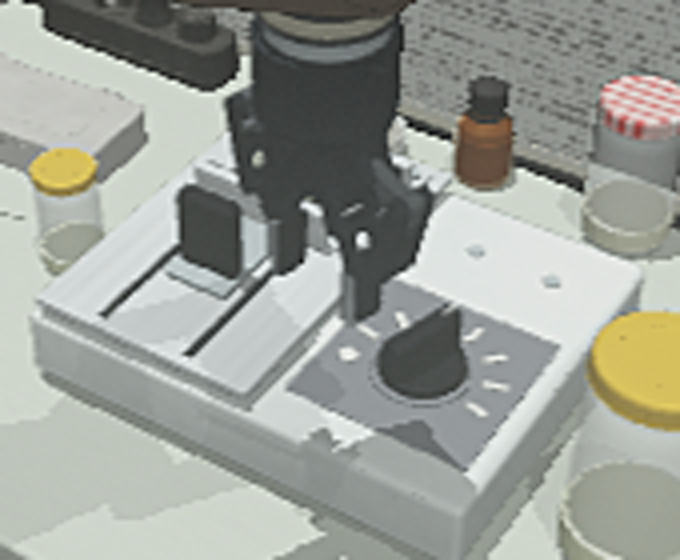

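View pics/top5.png

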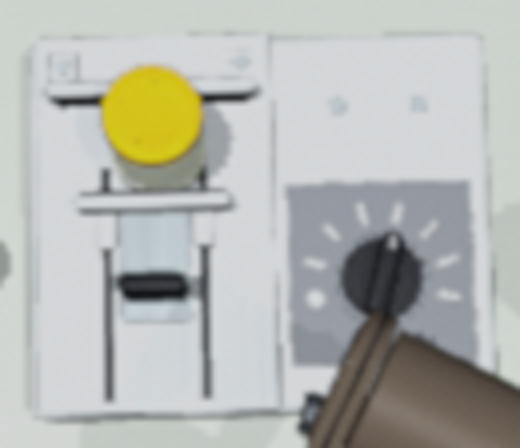

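The pointer at (394,238) aims at tick 4 at (397,213), counting from the dot at (316,298): 1 (314,263), 2 (331,232), 3 (362,213), 4 (397,213). The clamp and lid are where they were after the squeeze. A last numeric comparison, then sign-off.

```bash
python3 - <<'E'
from h import *
a=cv2.imread("pics/top3.png").astype(int);b=cv2.imread("pics/top5.png").astype(int)
print("clamp/jar region change:",np.abs(a-b)[20:350,40:205].mean())
f=lambda p:(np.array(p)+.5)/4-.5+[250,130]
c=ray("top",f([[381,278]]),.105)[0,:2];
p=ray("top",f([[394,238]]),.105)[0,:2]-c
print("pointer heading",np.degrees(np.arctan2(p[1],p[0])))
ctrl.sign_off()
E
```

```text
clamp/jar region change: 3.956577900214264
pointer heading -19.44402503595203
the job is handed in; nothing more can be done
```

The shaker is set up as asked and handed in at about 19.6 s. There is no verdict yet, and I could not confirm in the pictures that the jar is held with no gap.

- **Clamp:** I gripped the handle and slid it about 66 mm towards the fence. It then stalled at handle x = 0.546 m while the force rose from 4 to 19 N, which I took as the jar being held against the fence. I eased off slightly and released it.
    - **Position check:** From the top view, the handle and lid are within about 2–4 mm of where they should be for a snug jar. The camera measured 64 mm of handle travel. That is as fine as the picture resolves, so a smaller gap could not be seen and the snug fit rests on the force reading.
    - **After release:** I saw no clear shift in the clamp or jar between the pictures taken before and after turning the selector. The jar was hidden in the last scene view.
- **Selector:** It started at off. I turned it four clicks clockwise and let go.
    - **Pointer check:** The gripper angle at release was −105°, which puts the bar at −15°, with almost no torque left. The last top view shows the pointer at the fourth tick. The rough pixel heading was −19° against the nominal −15°, well within half a click.

The gripper ended open and clear of everything, and I did not touch the petri dish, squeeze bottle or film jar.

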